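# Line up desk things by length on the mat

### The arm

A 6-joint arm with a two-finger parallel gripper is mounted at the origin on a cart in front of the work surface, level with it; the furniture and walls round the work are solid. World frame = base frame: x ahead of the robot, y to its left, z up, the work surface at z = 0. Lengths are in mm, angles in rad, forces in N, time in s.
With the tool pointing down it reaches from about 275 to 750 mm from the base axis. Payload 10.2 kg.
Tool frame: the origin (TCP) lies midway between the tips of the shut fingers; the grasp point (between the pads) lies 19 mm behind it; z points along the fingers, y is the line along which they close (so a half turn about z gives the same grasp; the last joint's range is limited). The gripper opens to 85 mm and grips with 20 to 120 N. Pads are 22 mm wide; open, the fingers measure 114 mm over their backs; the gripper's body (76 mm by 85 mm) begins 54 mm behind the grasp point. The pads swing forward as they close: fully open they stand 13 mm farther back than shut.
Start: joints at [0.903, 0.313, 1.498, -0, 1.331, -0.223], TCP at [225.909, 473.916, 231.294] pointing down, gripper open.
Joint ranges: [-2.94, 2.94], [-0.97, 2.17], [0.19, 2.56], [-1.23, 4.37], [0.02, 3.11], [-2.88, 2.88]. Speed limits (rad/s): [2.39, 2.39, 3.01, 3.14, 3.14, 3.14].

### API

Orientations are given as a unit quaternion [w, x, y, z].
In Python, from rig import sense, capture, finish_job, find_in, place_of gives the robot as it stands. The module is installed in compiled form; this text tells all that it offers.
- The arm moves only by the shell command python3 -m jog 'ROWS' [FORCE]. ROWS is JSON, a list of rows, each an object of numbers: "tx", "ty", "tz": the shift along the tool's x, y, z in mm; "ax", "ay", "az": the turn, a rotation vector about the tool's x, y, z in rad; "jaw": the closure, from -1 (fully open) to 1 (shut), so that 0 is half open. In form: [{"tx": .., "ty": .., "tz": .., "ax": .., "ay": .., "az": .., "jaw": ..}, ...]. A call has 1 to 5 rows; each row shifts and turns the commanded pose from where the row before left it, along the tool's axes as they then stand; what a row does not reach is not made up. A row lasts 1/8 s, in which the tool goes at most 62.5 mm and 10.7 degrees, less where a joint would pass 70% of its speed; a pose out of reach is approached as far as the arm can. A call with a gripper value outside its range is refused whole. The fingers move at their own pace and stop on an object; FORCE is the grip in N (left out, the last holds). Time passes only in rows, so rows that do not move let the fingers close. It gives the time, the measured TCP pose, the force, the opening and the grip force at its end, in the units of the state.
- sense(): the state, without advancing time (a new reading comes with each control period).
- capture(name): name is "scene" or "top" or "wrist"; returns a dict with "color" (384x512x3 uint8, red, green, blue), "depth" (384x512 float32, mm along the optical axis (not along the pixel's ray), 0 where there is no reading), "fx", "fy", "cx", "cy" (pixels), "k1" (the pictures are not rectified: a ray, as slopes to the right and down, at radius r is drawn at 1 + k1 r^2 times it, then the intrinsics apply), "camera_from_world" (4x4, takes a point from world to camera coordinates); the wrist camera has in their place "mount" (4x4, takes a point from camera to tool coordinates, whose origin is the TCP and whose axes are the flange's). Camera axes: x right, y up, looking along -z (the intrinsics and any distortion apply to the point x, -y, -z); pixel columns grow to the right and rows downward; lengths in mm; the calibration is good to about 2 mm. A picture is of the moment at which its call begins: read the wrist's pose just before it.
- finish_job(): hands the job in; it is judged then, once.
Trained networks look in the newest picture that a camera, given by its name, has taken for a name from the list of things; names that differ only in an ending like _2 or _b are one class to them, and where a whole thing is asked for, a point or a joint stands for the part that bears it (a point fixed in the world has none). Each returns a list of dicts, best first, with "conf" (0 to 1); they miss things now and then, are a little off and sometimes report something else, mostly with a low value. They report only what shows in the picture. A call takes as long as a camera call. They do not tell look-alikes from the thing itself.
- find_in(query, camera): "centre" ([column, row] in pixels, amid what is visible of it).
- place_of(query, camera): "centre" ([column, row] in pixels: a listed point, or the origin of a listed thing).
The state is a dict: "time_s": time; "joints": joint angles; "dq": joint speeds; "tau": joint torques, N m; "eef_pos": TCP position; "ee_rot": TCP orientation; "force": force on the tool from outside, world axes, zero at the start; "wrist_torque": the same for the moment, N m; "grip_width": opening from 0.0 (shut) to 1.0 (fully open); "grip_force": force on a finger pad.
Only numpy, scipy, OpenCV 4.12 (cv2) and the standard library are available. Lean on these libraries where they do the work, as an engineer would, in place of code of your own. Each camera call takes 0.05 s, during which the arm holds its last target. There are 200 camera calls.

### The job

Tidy the desk: line up the pencil sharpener, the eraser, the power brick and the stapler in order of length on the grey mat, one on each yellow cross, with the shortest next to the red dot and the longest at the far end of the row. Each shall lie flat on its underside, centred on its cross and pointing along the cross's long bar (either way round). Leave the memory stick where it lies.

Things in the scene. Friction and masses are not known exactly. Their poses are not given: they have to be found in the camera images.
- sharpener: Small light-grey metal pencil sharpener, a plain block 15 x 25 x 12 mm (x, y, z), 12 g or so. Origin: centre of its underside; 25 mm length along its y axis, z up.
- eraser: White eraser in a blue card sleeve, a block 22 x 52 x 13 mm (x, y, z). Origin: centre of its underside; length along its y axis, z up.
- charger: Black laptop power brick without cable, a block 45 x 105 x 26 mm (x, y, z), about 0.24 kg. Origin: centre of its underside; length along its y axis, z up.
- stapler: Red stapler with a black base, 34 x 136 x 50 mm (x, y, z), about 0.19 kg; its arm does not move. The red arm, 23 to 50 mm above the underside, is 24 mm wide (x) and can be gripped across at mid-length; the base is 34 mm wide. Origin: centre of its underside; length along its y axis, z up.
- red_dot: Flat red disc, 22 mm across, 1 mm thick, fixed on the desk mat at one end of the row of crosses, in line with them, 60 mm from the centre of the nearest; the row begins here. A like black disc is at the other end; the ends are swapped from start to start. Origin: its centre, on the mat's top.
- usb_stick: Dark blue memory stick with a metal plug, 17 x 48 x 8 mm, lying loose among the things to be lined up; it is to stay where it is. Origin: centre of its underside, length along y.
- mark_a: One of four alike flat yellow crosses in a straight row on the grey desk mat. Origin: centre of the cross, on the mat's top (3 mm above the desk). x axis along its long bar (150 x 6 mm), y along its short bar (56 x 6 mm) and along the row. Crosses are 80 mm apart, long bars parallel. Which of mark_a to mark_d stands where in the row changes from start to start.
- mark_b: One of four alike flat yellow crosses in a straight row on the grey desk mat. Origin: centre of the cross, on the mat's top (3 mm above the desk). x axis along its long bar (150 x 6 mm), y along its short bar (56 x 6 mm) and along the row. Crosses are 80 mm apart, long bars parallel. Which of mark_a to mark_d stands where in the row changes from start to start.
- mark_c: One of four alike flat yellow crosses in a straight row on the grey desk mat. Origin: centre of the cross, on the mat's top (3 mm above the desk). x axis along its long bar (150 x 6 mm), y along its short bar (56 x 6 mm) and along the row. Crosses are 80 mm apart, long bars parallel. Which of mark_a to mark_d stands where in the row changes from start to start.
- mark_d: One of four alike flat yellow crosses in a straight row on the grey desk mat. Origin: centre of the cross, on the mat's top (3 mm above the desk). x axis along its long bar (150 x 6 mm), y along its short bar (56 x 6 mm) and along the row. Crosses are 80 mm apart, long bars parallel. Which of mark_a to mark_d stands where in the row changes from start to start.
There are look-alikes about, which are no part of the job. What is shaped like the stapler but green is not meant. Leave any white look-alike of the charger alone.

How it is judged:
By the outcome, as a careful person would: the job done as asked, in the order asked, and still so for the second after the job is handed in, with the robot touching nothing.
It also fails if it takes over 99 s, if anything falls off the work surface, if the arm or the gripper's body presses on something with over 40 N, if the wrist force passes 120 N, or if a joint passes its speed limit or range.

## Working session

There is one attempt and no reset: what is moved stays moved. The work goes in short steps, Python scripts to look and compute and a shell command to move; the robot and the scene stay as the last step left them, time stands still between calls to the robot, and variables do not carry over. Pictures are saved under pics/ and viewed, at most 14 in all, crops included, and the job is handed in when it is done.

```bash
mkdir -p pics
cat > h.py <<'E'
import numpy as np, cv2, json
from rig import sense, capture, find_in, place_of
from scipy.spatial.transform import Rotation as R
def save(c,n): cv2.imwrite(f'pics/{n}.png',c['color'][:,:,::-1])
def cfw(c,s=None):
    if 'camera_from_world' in c: return np.array(c['camera_from_world'])
    q=s['ee_rot'];T=np.eye(4);T[:3,:3]=R.from_quat([q[1],q[2],q[3],q[0]]).as_matrix();T[:3,3]=s['eef_pos']
    return np.linalg.inv(T@np.array(c['mount']))
def ray(c,uv):
    d=np.array([(uv[0]-c['cx'])/c['fx'],(uv[1]-c['cy'])/c['fy']]);s=d.copy()
    for _ in range(20): s=d/(1+c['k1']*(s@s))
    return np.array([s[0],-s[1],-1.])
def atz(c,uv,z,s=None):
    W=np.linalg.inv(cfw(c,s));d=W[:3,:3]@ray(c,uv);o=W[:3,3]
    return o+d*(z-o[2])/d[2]
def cloud(c,s=None):
    h,w=c['depth'].shape;u,v=np.meshgrid(np.arange(w),np.arange(h))
    d=np.stack([(u-c['cx'])/c['fx'],(v-c['cy'])/c['fy']],-1);s_=d.copy()
    for _ in range(20): s_=d/(1+c['k1']*(s_**2).sum(-1,keepdims=True))
    P=np.stack([s_[...,0],-s_[...,1],-np.ones((h,w))],-1)*c['depth'][...,None]
    W=np.linalg.inv(cfw(c,s)); return P@W[:3,:3].T+W[:3,3]
E
python3 - <<'E'
from h import *
print(sense())
for n in ['top','scene']:
    c=capture(n);save(c,n+'0');print(n,c['fx'],c['k1'],np.round(np.linalg.inv(cfw(c)),2).tolist())
    for q in ['sharpener','eraser','charger','stapler','red_dot','usb_stick','mark_a']:
        print(q,[(np.round(d['centre']).tolist(),round(d['conf'],2),np.round(atz(c,d['centre'],3)[:2]).tolist()) for d in place_of(q,n)])
a=cv2.imread('pics/top0.png');cv2.imwrite('pics/top0b.png',cv2.resize(a,(800,600)))
E
```

```text
{'time_s': 0.0, 'joints': array([ 9.02604603e-01,  3.13430343e-01,  1.49845266e+00, -2.05444768e-05,
        1.33101312e+00, -2.23426343e-01]), 'dq': array([-0.00029783,  0.00094353, -0.00028006,  0.00017177, -0.00097563,
        0.00076705]), 'tau': array([-7.43694072e-04, -4.12254882e+01, -2.59750503e+01, -6.06209892e-05,
        4.05353247e-03,  1.27328258e-05]), 'eef_pos': array([225.7372192 , 473.69458847, 230.73927788]), 'ee_rot': array([-2.72017206e-04,  2.20551830e-01,  9.75375038e-01, -5.92334627e-04]), 'force': array([0.66480818, 0.37978661, 0.80791963]), 'wrist_torque': array([-0.05794923, -0.02385989, -0.05572038]), 'grip_force': 0.0, 'grip_width': 1.0017400796480573}
top 388.15242981408915 -0.0458804376039399 [[0.03, 0.99, -0.17, 329.38], [-1.0, 0.03, 0.01, 225.88], [0.02, 0.17, 0.99, 1090.32], [0.0, 0.0, 0.0, 1.0]]
sharpener [([194.0, 220.0], 0.49, [427.0, 385.0])]
eraser [([247.0, 221.0], 0.7, [431.0, 237.0])]
charger [([308.0, 224.0], 0.81, [426.0, 66.0]), ([135.0, 188.0], 0.72, [513.0, 558.0])]
stapler [([187.0, 166.0], 0.96, [584.0, 416.0]), ([354.0, 224.0], 0.81, [
[... 480 characters left out ...]
0, 387.0])]
eraser [([298.0, 201.0], 0.64, [610.0, 134.0]), ([228.0, 217.0], 0.63, [415.0, 230.0]), ([318.0, 207.0], 0.32, [630.0, 77.0]), ([277.0, 186.0], 0.27, [625.0, 233.0])]
charger [([270.0, 245.0], 0.69, [418.0, 62.0]), ([186.0, 157.0], 0.55, [527.0, 571.0])]
stapler [([232.0, 166.0], 0.9, [601.0, 417.0]), ([310.0, 266.0], 0.86, [432.0, -63.0]), ([319.0, 210.0], 0.31, [622.0, 66.0]), ([280.0, 187.0], 0.23, [623.0, 220.0])]
red_dot [([361.0, 229.0], 0.62, [636.0, -71.0])]
usb_stick [([245.0, 229.0], 0.62, [417.0, 158.0])]
mark_a [([318.0, 210.0], 0.68, [621.0, 67.0]), ([277.0, 186.0], 0.64, [623.0, 231.0]), ([342.0, 223.0], 0.54, [620.0, -19.0]), ([298.0, 201.0], 0.43, [613.0, 136.0])]
```

View pics/top0b.png

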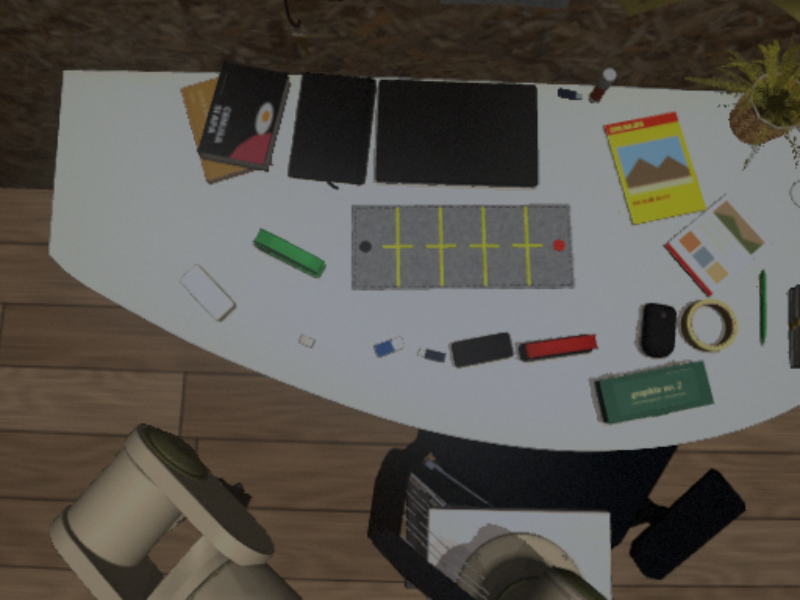

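View pics/scene0.png

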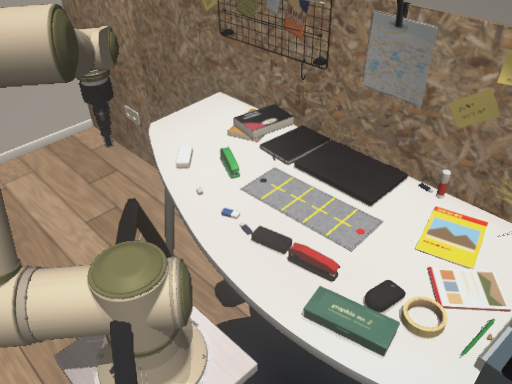

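The top image shows the red dot on the right end of the row (y≈-84), so the crosses at y≈-18, 60, 140 and 219 take the sharpener, eraser, charger and stapler in that order.

Candidates, in top-camera 512x384 pixels:
- **Stapler:** red (354,224) is the one I want. Green (187,166) is the look-alike.
- **Charger:** black (308,224) is the one I want. White (135,188) is the look-alike, and the mouse (421,211) and the black books are also black.
- **Eraser:** blue and white (247,221).
- **Sharpener:** grey (194,220).
- **Memory stick:** (277,226), to be left alone. A second stick lies at (365,60).

Next I move the wrist camera over the items for a close check.

```bash
python3 -m jog '[{"az":0.161,"tz":-20},{"az":0.161,"tz":-20},{"az":0.161,"tz":-20},{"az":0.161,"tz":-20},{"az":0.161,"tz":-20}]'
python3 -m jog '[{"az":0.161},{"az":0.16},{"ty":40,"tx":-50},{"ty":40,"tx":-50},{"ty":40,"tx":-50}]'
python3 -m jog '[{"ty":20,"tx":-30},{"ty":20,"tx":-20},{"ty":20},{},{}]'
python3 - <<'E'
from h import *
s=sense();c=capture('wrist');save(c,'w0');print(s['time_s'],s['eef_pos'],s['ee_rot'],s['joints'])
print(np.round(c['mount'],3).tolist(),c['fx'],c['cx'],c['cy'],c['k1'])
for q in ['sharpener','eraser','charger','stapler','red_dot','usb_stick','mark_a']:
    print(q,[(np.round(d['centre']).tolist(),round(d['conf'],2),np.round(atz(c,d['centre'],3,s)[:2]).tolist()) for d in place_of(q,'wrist')])
E
```

```text
0.8 [225.92017582 473.90650854 231.30110661] [ 1.79974350e-06  2.20586324e-01  9.75367456e-01 -1.96387775e-05] [ 9.02580668e-01  3.12903789e-01  1.49767646e+00 -2.07776842e-05
  1.33104629e+00 -2.23379603e-01]
[[0.001, 0.949, 0.316, 81.909], [1.0, -0.001, 0.001, 0.588], [0.001, 0.316, -0.949, -141.844], [0.0, 0.0, 0.0, 1.0]] 303.8376180217147 257.4231763166204 185.10086947892825 -0.07108041512043481
sharpener [([262.0, 300.0], 0.75, [429.0, 385.0])]
eraser [([178.0, 329.0], 0.88, [423.0, 242.0])]
charger [([95.0, 358.0], 0.7, [422.0, 79.0])]
stapler []
red_dot []
usb_stick []
mark_a []schema error: expected keys tx, ty, tz, ax, ay, az, jaw
schema error: expected keys tx, ty, tz, ax, ay, az, jaw
schema error: expected keys tx, ty, tz, ax, ay, az, jaw
```

View pics/w0.png

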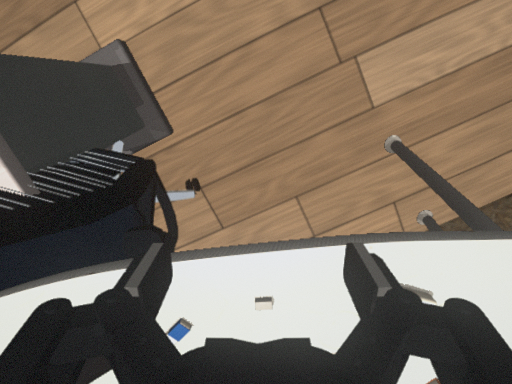

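The wrist image shows the sharpener at (262,300) and the eraser at (178,329). The moves were refused because every row needs all the keys.

```bash
python3 -m jog '[{"tx":0,"ty":0,"tz":-20,"ax":0,"ay":0,"az":0.161,"jaw":-1},{"tx":0,"ty":0,"tz":-20,"ax":0,"ay":0,"az":0.161,"jaw":-1},{"tx":0,"ty":0,"tz":-20,"ax":0,"ay":0,"az":0.161,"jaw":-1},{"tx":0,"ty":0,"tz":-20,"ax":0,"ay":0,"az":0.161,"jaw":-1},{"tx":0,"ty":0,"tz":-20,"ax":0,"ay":0,"az":0.161,"jaw":-1}]'
python3 -m jog '[{"tx":0,"ty":0,"tz":0,"ax":0,"ay":0,"az":0.161,"jaw":-1},{"tx":0,"ty":0,"tz":0,"ax":0,"ay":0,"az":0.16,"jaw":-1},{"tx":-40,"ty":40,"tz":0,"ax":0,"ay":0,"az":0,"jaw":-1},{"tx":-40,"ty":40,"tz":0,"ax":0,"ay":0,"az":0,"jaw":-1},{"tx":-40,"ty":40,"tz":0,"ax":0,"ay":0,"az":0,"jaw":-1}]'
python3 -m jog '[{"tx":-40,"ty":40,"tz":0,"ax":0,"ay":0,"az":0,"jaw":-1},{"tx":-40,"ty":40,"tz":0,"ax":0,"ay":0,"az":0,"jaw":-1},{"tx":-40,"ty":40,"tz":0,"ax":0,"ay":0,"az":0,"jaw":-1},{"tx":-40,"ty":0,"tz":0,"ax":0,"ay":0,"az":0,"jaw":-1},{"tx":0,"ty":0,"tz":0,"ax":0,"ay":0,"az":0,"jaw":-1}]'
cat > look.py <<'E'
from h import *
import sys
s=sense();c=capture('wrist');save(c,sys.argv[1]);q=s['ee_rot']
print(s['time_s'],s['eef_pos'],s['ee_rot'],s['joints'])
for q in ['sharpener','eraser','charger','stapler','red_dot','usb_stick','mark_a']:
    print(q,[(np.round(d['centre']).tolist(),round(d['conf'],2),np.round(atz(c,d['centre'],3,s)[:2],1).tolist()) for d in place_of(q,'wrist')])
P=cloud(c,s);np.savez('pics/'+sys.argv[1],P=P,col=c['color'])
E
python3 look.py w1
```

```text
time_s: 1.82
eef_pos: [225.9, 473.9, 332.0]
ee_rot: [0.0, 0.587, 0.809, 0.0]
force: [-0.2, 0.2, 0.1]
grip_width: 1.001
grip_force: 0.0
time_s: 2.45
eef_pos: [346.8, 352.6, 331.4]
ee_rot: [0.0, 0.707, 0.707, 0.0]
force: [0.3, 0.1, -0.5]
grip_width: 0.998
grip_force: 0.0
time_s: 3.08
eef_pos: [466.3, 192.0, 331.3]
ee_rot: [0.0, 0.708, 0.706, -0.0]
force: [-0.4, 0.4, -0.0]
grip_width: 1.002
grip_force: 0.0
3.075 [466.33490549 191.98559938 331.29689127] [ 3.37245870e-05  7.08329007e-01  7.05882427e-01 -1.25301444e-04] [ 1.57940720e-01  2.15222355e-01  1.36684390e+00 -2.01457361e-04
  1.55969002e+00  1.61402961e-01]
sharpener [([230.0, 0.0], 0.45, [428.6, 388.0])]
eraser [([232.0, 109.0], 0.59, [427.0, 238.3])]
charger [([235.0, 209.0], 0.65, [427.6, 74.3])]
stapler [([242.0, 279.0], 0.84, [437.6, -64.1])]
red_dot [([347.0, 284.0], 0.45, [632.1, -76.8])]
usb_stick [([225.0, 158.0], 0.7, [414.4, 163.2])]
mark_a [([352.0, 118.0], 0.88, [610.8, 225.5]), ([355.0, 169.0], 0.69, [623.3, 144.0]), ([348.0, 253.0], 0.67, [626.7, -11.5]), ([350.0, 214.0], 0.58, [621.9, 64.2])]
```

View pics/w1.png

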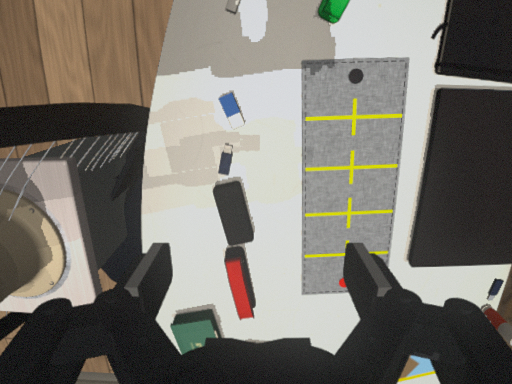

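The view shows the stapler at (240,285), the charger at (235,210), the stick at (226,158) and the eraser at (232,109). The four crosses are at x≈350 with the red dot at the bottom, and the choices match the description. Now I measure poses.

```bash
cat > meas.py <<'E'
from h import *
import sys
def blobs(P,m,xlim=(330,720),ylim=(-160,460),minpts=25):
    m=m&(P[...,0]>xlim[0])&(P[...,0]<xlim[1])&(P[...,1]>ylim[0])&(P[...,1]<ylim[1])
    n,l,st,ce=cv2.connectedComponentsWithStats(m.astype(np.uint8));o=[]
    for i in range(1,n):
        k=l==i
        if k.sum()<minpts: continue
        q=P[k];(cx,cy),(w,h),a=cv2.minAreaRect(q[:,:2].astype(np.float32))
        if w>h: w,h=h,w;a+=0
        else: a+=90   # a = angle of long axis in world
        o.append((np.round([cx,cy],1).tolist(),np.round([w,h],1).tolist(),round((a+90)%180-90,1),int(k.sum()),np.round(np.median(q,0),1).tolist(),np.round(np.percentile(q[:,2],[5,95]),1).tolist()))
    return o
if __name__=='__main__':
    d=np.load('pics/'+sys.argv[1]+'.npz');P=d['P'];h=cv2.cvtColor(d['col'],cv2.COLOR_RGB2HSV)
    for lo in [7,]:
        for b in blobs(P,(P[...,2]>lo)&(P[...,2]<120)): print('obj',b)
    y=(h[...,0]>22)&(h[...,0]<36)&(h[...,1]>130)&(h[...,2]>90)
    for b in blobs(P,y,(520,720)): print('yel',b)
    r=((h[...,0]<8)|(h[...,0]>172))&(h[...,1]>130)&(h[...,2]>70)
    for b in blobs(P,r): print('red',b)
E
python3 meas.py w1
```

```text
obj ([431.4, 380.8], [14.4, 16.8], 71.4, 125, [431.4, 379.7, 10.9], [8.3, 12.2])
obj ([565.6, 372.9], [25.9, 30.6], -18.8, 444, [566.7, 371.4, 34.5], [7.3, 39.7])
obj ([427.1, 236.6], [21.6, 52.5], -67.3, 518, [427.1, 237.6, 11.6], [9.9, 13.2])
obj ([414.3, 153.9], [16.5, 35.5], 76.7, 161, [414.2, 153.6, 7.8], [7.1, 9.0])
obj ([426.3, 71.2], [44.8, 103.8], -77.1, 1720, [426.7, 77.5, 25.3], [16.6, 26.7])
obj ([435.7, -62.1], [31.3, 135.2], -79.0, 1357, [434.7, -46.5, 41.5], [7.5, 46.6])
obj ([356.9, -149.0], [29.7, 54.5], 10.4, 524, [359.1, -142.3, 31.1], [9.9, 33.4])
yel ([613.5, 227.8], [52.7, 142.0], 20.2, 487, [613.6, 227.1, 2.8], [1.3, 4.3])
yel ([616.2, 147.5], [52.1, 141.7], 20.1, 433, [616.7, 147.4, 3.1], [1.6, 4.4])
yel ([620.3, 67.3], [52.0, 141.9], -16.3, 360, [619.9, 67.3, 2.9], [1.5, 4.4])
yel ([680.7, -10.3], [6.3, 33.2], 0.5, 49, [682.7, -9.6, 3.1], [1.2, 4.3])
yel ([584.6, -14.0], [6.7, 70.1], 2.7, 115, [585.1, -14.1, 3.1], [1.9, 4.5])
red ([434.6, -63.1], [24.4, 124.7], -80.0, 816, [433.0, -52.7, 43.2], [37.8, 46.9])
red ([569.1, 50.9], [10.8, 290.6], -67.4, 48, [621.6, -74.0, 3.7], [2.1, 5.6])
```

```bash
cat > plan.py <<'E'
from h import *
import sys
x,y,z,a=map(float,sys.argv[1:5]);s=sense();q=s['ee_rot'];M=R.from_quat([q[1],q[2],q[3],q[0]]).as_matrix()
cur=np.degrees(np.arctan2(M[1,1],M[0,1]));t=(a-cur+180)%360-180
d=np.array([x,y,z])-s['eef_pos'];A=np.radians(a)
print('t',round(s['time_s'],2),'pos',np.round(s['eef_pos'],1),'yaw',round(cur,1),'tilt',np.round(M[:2,2],4),'az',round(-np.radians(t),4),
 'after turn: tx',round(float(d@[-np.sin(A),np.cos(A),0]),1),'ty',round(float(d@[np.cos(A),np.sin(A),0]),1),'tz',round(-d[2],1),'j6',round(s['joints'][5],2))
E
python3 plan.py 435.2 -62.6 120 10.5
```

```text
t 3.48 pos [465.7 194.6 331.3] yaw 0.1 tilt [-0.  0.] az -0.1821 after turn: tx -247.3 ty -76.9 tz 211.3 j6 0.16
```

```bash
python3 -m jog '[{"tx":0,"ty":0,"tz":0,"ax":0,"ay":0,"az":-0.091,"jaw":-1},{"tx":0,"ty":0,"tz":0,"ax":0,"ay":0,"az":-0.091,"jaw":-1},{"tx":-42,"ty":-13,"tz":35,"ax":0,"ay":0,"az":0,"jaw":-1},{"tx":-42,"ty":-13,"tz":35,"ax":0,"ay":0,"az":0,"jaw":-1},{"tx":-42,"ty":-13,"tz":35,"ax":0,"ay":0,"az":0,"jaw":-1}]' 40 | tail -6 | head -2
python3 -m jog '[{"tx":-42,"ty":-13,"tz":35,"ax":0,"ay":0,"az":0,"jaw":-1},{"tx":-42,"ty":-13,"tz":35,"ax":0,"ay":0,"az":0,"jaw":-1},{"tx":-37,"ty":-12,"tz":35,"ax":0,"ay":0,"az":0,"jaw":-1},{"tx":0,"ty":0,"tz":0,"ax":0,"ay":0,"az":0,"jaw":-1},{"tx":0,"ty":0,"tz":0,"ax":0,"ay":0,"az":0,"jaw":-1}]' | head -2
python3 look.py w2; python3 meas.py w2;python3 plan.py 435.2 -62.6 19 10.5
```

```text
time_s: 4.1
eef_pos: [450.0, 62.1, 225.4]
time_s: 4.72
eef_pos: [435.4, -62.5, 121.9]
4.725 [435.35452292 -62.50002269 121.89189424] [3.81222445e-04 6.39787520e-01 7.68551716e-01 2.07957459e-04] [-4.10309090e-01  2.56528046e-01  1.88844621e+00  2.21279729e-04
  9.95769981e-01 -5.92781993e-01]
sharpener [([468.0, 164.0], 0.15, [622.3, -12.4])]
eraser []
charger [([276.0, 18.0], 0.58, [424.8, 70.5])]
stapler [([254.0, 182.0], 0.72, [432.4, -64.9])]
red_dot [([444.0, 222.0], 0.67, [621.5, -72.0])]
usb_stick []
mark_a [([497.0, 73.0], 0.84, [618.5, 68.7]), ([467.0, 163.0], 0.6, [620.6, -11.2])]
obj ([430.5, 49.7], [44.7, 61.9], -76.9, 5188, [430.1, 50.5, 25.0], [22.4, 26.3])
obj ([434.0, -62.5], [33.1, 132.9], -80.4, 5453, [432.5, -49.5, 42.8], [7.9, 46.5])
obj ([358.0, -145.7], [28.4, 55.9], -0.1, 906, [372.0, -141.5, 26.8], [8.7, 32.5])
yel ([592.9, 57.0], [54.1, 86.4], 21.0, 1140, [611.4, 66.2, 2.7], [1.5, 3.9])
yel ([610.1, -17.4], [53.1, 116.3], 20.4, 1115, [621.1, -13.0, 2.7], [1.6, 3.9])
red ([432.5, -54.2], [24.7, 146.8], -80.1, 4703, [432.8, -52.7, 43.2], [36.8, 46.6])
red ([530.4, -24.9], [21.0, 236.1], -26.4, 343, [625.5, -72.0, 3.1], [2.0, 4.2])
t 5.12 pos [435.  -62.6 121.5] yaw 10.5 tilt [ 0.0005 -0.0002] az -0.0007 after turn: tx 0.0 ty 0.2 tz 102.5 j6 -0.59
```

View pics/w2.png

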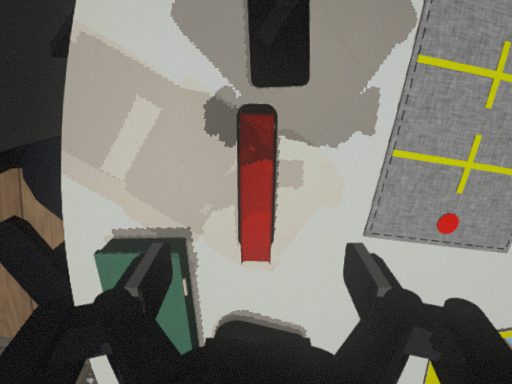

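The stapler at (257,183) is between the fingers and aligned, with the green box clear of the left finger. I go down and grip.

```bash
python3 -m jog '[{"tx":0,"ty":-1,"tz":40,"ax":0,"ay":0,"az":0.009,"jaw":-1},{"tx":0,"ty":0,"tz":40,"ax":0,"ay":0,"az":0,"jaw":-1},{"tx":0,"ty":0,"tz":22,"ax":0,"ay":0,"az":0,"jaw":-0.5},{"tx":0,"ty":0,"tz":0,"ax":0,"ay":0,"az":0,"jaw":1},{"tx":0,"ty":0,"tz":0,"ax":0,"ay":0,"az":0,"jaw":1}]' 50
python3 -m jog '[{"tx":0,"ty":0,"tz":0,"ax":0,"ay":0,"az":0,"jaw":1},{"tx":0,"ty":0,"tz":0,"ax":0,"ay":0,"az":0,"jaw":1},{"tx":0,"ty":0,"tz":0,"ax":0,"ay":0,"az":0,"jaw":1},{"tx":0,"ty":0,"tz":0,"ax":0,"ay":0,"az":0,"jaw":1},{"tx":0,"ty":0,"tz":0,"ax":0,"ay":0,"az":0,"jaw":1}]'
```

```text
time_s: 5.75
eef_pos: [434.5, -63.3, 20.2]
ee_rot: [0.001, 0.643, 0.766, 0.0]
force: [0.0, -0.5, 0.2]
grip_width: 0.375
grip_force: 0.0
time_s: 6.38
eef_pos: [434.6, -63.4, 20.4]
ee_rot: [0.001, 0.643, 0.766, 0.0]
force: [-0.5, 0.3, 6.8]
grip_width: 0.283
grip_force: 50.2
```

```bash
python3 -m jog '[{"tx":0,"ty":0,"tz":-35,"ax":0,"ay":0,"az":0,"jaw":1},{"tx":0,"ty":0,"tz":-35,"ax":0,"ay":0,"az":-0.18,"jaw":1},{"tx":0,"ty":0,"tz":-35,"ax":0,"ay":0,"az":-0.18,"jaw":1},{"tx":0,"ty":0,"tz":0,"ax":0,"ay":0,"az":-0.18,"jaw":1},{"tx":0,"ty":0,"tz":0,"ax":0,"ay":0,"az":-0.18,"jaw":1}]' 
python3 -m jog '[{"tx":0,"ty":0,"tz":0,"ax":0,"ay":0,"az":-0.18,"jaw":1},{"tx":0,"ty":0,"tz":0,"ax":0,"ay":0,"az":-0.18,"jaw":1},{"tx":0,"ty":0,"tz":0,"ax":0,"ay":0,"az":-0.18,"jaw":1},{"tx":0,"ty":0,"tz":0,"ax":0,"ay":0,"az":-0.18,"jaw":1},{"tx":0,"ty":0,"tz":0,"ax":0,"ay":0,"az":0,"jaw":1}]'
python3 plan.py 613.5 227.8 130 92.4
python3 - <<'E'
from h import *
s=sense();c=capture('wrist');P=cloud(c,s);np.savez('pics/w3',P=P,col=c['color'])
E
python3 meas.py w3
```

```text
time_s: 7.0
eef_pos: [433.9, -63.1, 125.1]
ee_rot: [0.001, 0.33, 0.944, -0.0]
force: [0.1, 0.6, -3.3]
grip_width: 0.28
grip_force: 49.9
time_s: 7.62
eef_pos: [433.8, -63.1, 124.6]
ee_rot: [0.0, -0.02, 1.0, -0.0]
force: [0.5, -1.0, -2.4]
grip_width: 0.282
grip_force: 49.9
t 7.62 pos [433.8 -63.1 124.6] yaw 92.3 tilt [ 0.0003 -0.0001] az -0.0013 after turn: tx -191.7 ty 283.1 tz -5.4 j6 -2.02
obj ([357.6, -146.1], [28.0, 55.1], 0.3, 2547, [356.2, -146.4, 31.6], [13.3, 32.9])
obj ([370.9, -64.8], [9.0, 32.2], -87.5, 1004, [371.1, -64.7, 111.2], [109.3, 112.5])
obj ([425.5, 70.2], [45.4, 104.9], -77.0, 6387, [422.0, 66.3, 24.7], [13.4, 26.0])
obj ([412.1, 148.6], [15.6, 23.7], 76.8, 156, [410.7, 147.6, 7.4], [7.0, 8.2])
obj ([414.6, 166.2], [8.9, 15.6], 7.8, 60, [413.7, 166.0, 7.4], [7.0, 8.1])
yel ([600.8, 219.8], [48.7, 113.6], 20.9, 483, [610.9, 226.3, 2.4], [1.5, 3.3])
yel ([570.0, 145.4], [6.9, 57.6], 2.0, 219, [568.6, 145.3, 2.5], [1.5, 3.5])
yel ([664.6, 69.3], [6.2, 23.5], 0.6, 66, [664.6, 69.1, 2.6], [1.8, 3.6])
red ([416.3, -62.2], [26.4, 128.2], 2.1, 11820, [410.7, -62.9, 147.5], [143.6, 150.5])
```

```bash
python3 -m jog '[{"tx":-32,"ty":47.2,"tz":0,"ax":0,"ay":0,"az":0,"jaw":1},{"tx":-32,"ty":47.2,"tz":0,"ax":0,"ay":0,"az":0,"jaw":1},{"tx":-32,"ty":47.2,"tz":0,"ax":0,"ay":0,"az":0,"jaw":1},{"tx":-32,"ty":47.2,"tz":0,"ax":0,"ay":0,"az":0,"jaw":1},{"tx":-32,"ty":47.2,"tz":0,"ax":0,"ay":0,"az":0,"jaw":1}]' | tail -5
python3 -m jog '[{"tx":-32,"ty":47,"tz":0,"ax":0,"ay":0,"az":0,"jaw":1},{"tx":0,"ty":0,"tz":0,"ax":0,"ay":0,"az":0,"jaw":1},{"tx":0,"ty":0,"tz":20,"ax":0,"ay":0,"az":0,"jaw":1},{"tx":0,"ty":0,"tz":20,"ax":0,"ay":0,"az":0,"jaw":1},{"tx":0,"ty":0,"tz":20,"ax":0,"ay":0,"az":0,"jaw":1}]' | tail -5
python3 plan.py 613.5 227.5 24 92.4
```

```text
eef_pos: [584.5, 181.2, 124.4]
ee_rot: [0.0, -0.019, 1.0, -0.0]
force: [0.1, -0.3, -1.3]
grip_width: 0.279
grip_force: 49.9
eef_pos: [613.4, 227.0, 63.7]
ee_rot: [-0.0, -0.019, 1.0, -0.0]
force: [0.0, 0.3, -2.4]
grip_width: 0.282
grip_force: 50.2
t 8.93 pos [613.4 227.   63.7] yaw 92.2 tilt [-0.0005 -0.0002] az -0.0035 after turn: tx -0.1 ty 0.5 tz 39.7 j6 -1.43
```

```bash
python3 look.py w4|head -1; python3 meas.py w4; python3 plan.py 613.5 227.5 24 92.4
```

```text
8.925 [613.43083212 226.99446929  63.71576723] [-2.62640986e-04 -1.92064283e-02  9.99815498e-01 -1.19111728e-04] [ 1.75719907e-01  7.51834716e-01  1.25394568e+00 -1.69145556e-04
obj ([611.4, 226.8], [92.6, 119.5], 34.8, 22515, [601.5, 227.1, 88.1], [71.7, 119.0])
obj ([576.9, 391.0], [31.8, 68.6], 61.8, 2506, [568.5, 370.5, 32.2], [7.2, 38.9])
yel ([590.9, 156.9], [69.9, 165.6], -26.2, 2053, [614.5, 147.1, 2.8], [1.8, 3.9])
yel ([540.8, 224.3], [5.9, 17.6], 2.2, 182, [544.1, 224.5, 2.8], [1.8, 3.9])
yel ([577.1, 107.7], [109.5, 225.7], -43.1, 1890, [618.5, 67.8, 3.0], [1.9, 4.0])
yel ([597.3, 206.4], [6.6, 41.8], -13.5, 74, [613.7, 202.6, 3.0], [2.0, 90.6])
yel ([597.7, 248.4], [5.3, 36.4], 16.0, 55, [612.0, 252.5, 3.0], [2.0, 4.2])
red ([596.1, 227.2], [25.0, 128.2], 2.2, 11865, [589.8, 227.1, 86.6], [82.6, 89.7])
t 9.32 pos [614.2 227.7  65.3] yaw 92.4 tilt [0.0015 0.0002] az -0.0003 after turn: tx 0.7 ty -0.2 tz 41.3 j6 -1.44
```

View pics/w4.png

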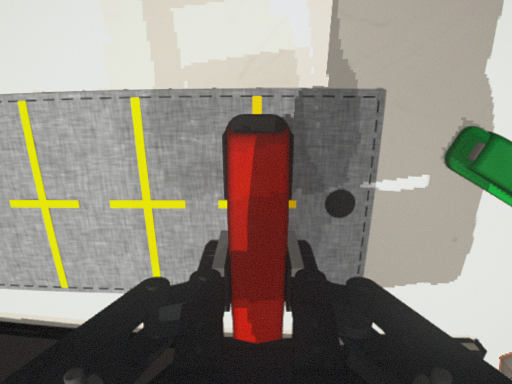

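The stapler is held over the far cross, beside the black disc at (340,203), with the bars straight under it. I lower it.

```bash
python3 -m jog '[{"tx":1,"ty":0,"tz":20,"ax":0,"ay":0,"az":0,"jaw":1},{"tx":0,"ty":0,"tz":16,"ax":0,"ay":0,"az":0,"jaw":1},{"tx":0,"ty":0,"tz":4,"ax":0,"ay":0,"az":0,"jaw":1},{"tx":0,"ty":0,"tz":1,"ax":0,"ay":0,"az":0,"jaw":1},{"tx":0,"ty":0,"tz":0,"ax":0,"ay":0,"az":0,"jaw":1}]'
```

```text
time_s: 9.95
eef_pos: [613.1, 227.7, 23.7]
ee_rot: [0.0, -0.021, 1.0, 0.0]
force: [-0.1, 0.5, -1.5]
grip_width: 0.281
grip_force: 50.1
```

```bash
python3 plan.py 612.7 227.4 22 92.4
```

```text
t 9.95 pos [613.1 227.7  23.7] yaw 92.4 tilt [0.0008 0.0002] az 0.0002 after turn: tx 0.4 ty -0.3 tz 1.7 j6 -1.44
```

```bash
python3 -m jog '[{"tx":0.3,"ty":-0.3,"tz":0.7,"ax":0,"ay":0,"az":0,"jaw":1},{"tx":0,"ty":0,"tz":0,"ax":0,"ay":0,"az":0,"jaw":-0.2},{"tx":0,"ty":0,"tz":0,"ax":0,"ay":0,"az":0,"jaw":-0.4},{"tx":0,"ty":0,"tz":0,"ax":0,"ay":0,"az":0,"jaw":-0.4},{"tx":0,"ty":0,"tz":-15,"ax":0,"ay":0,"az":0,"jaw":-0.4}]'
python3 -m jog '[{"tx":0,"ty":0,"tz":-50,"ax":0,"ay":0,"az":0,"jaw":-1},{"tx":0,"ty":0,"tz":-50,"ax":0,"ay":0,"az":0,"jaw":-1},{"tx":0,"ty":0,"tz":-50,"ax":0,"ay":0,"az":0,"jaw":-1},{"tx":0,"ty":-50,"tz":0,"ax":0,"ay":0,"az":0,"jaw":-1},{"tx":0,"ty":-50,"tz":0,"ax":0,"ay":0,"az":0,"jaw":-1}]'
sleep 0; python3 -m jog '[{"tx":0,"ty":0,"tz":0,"ax":0,"ay":0,"az":0,"jaw":-1}]' | head -2
python3 look.py w5; python3 meas.py w5; python3 plan.py 425.6 70.5 120 13
```

```text
time_s: 10.58
eef_pos: [611.9, 227.2, 37.2]
ee_rot: [-0.001, -0.021, 1.0, -0.0]
force: [0.7, 0.1, 0.2]
grip_width: 0.698
grip_force: 0.0
time_s: 11.2
eef_pos: [616.8, 126.6, 189.4]
ee_rot: [0.001, -0.022, 1.0, -0.0]
force: [0.3, -0.7, -0.6]
grip_width: 0.999
grip_force: 0.0
time_s: 11.32
eef_pos: [617.1, 124.5, 188.9]
11.325 [617.08649894 124.4592574  188.93552456] [ 6.57180053e-04 -1.91599207e-02  9.99816184e-01 -2.53056859e-04] [ 1.34107501e-02  5.76023612e-01  1.21565695e+00 -5.11113152e-04
  1.34859487e+00 -1.59559546e+00]
sharpener []
eraser []
charger []
stapler [([352.0, 162.0], 0.75, [613.5, 230.5])]
red_dot [([82.0, 164.0], 0.65, [627.2, -74.2])]
usb_stick []
mark_a [([280.0, 160.0], 0.93, [614.2, 149.8]), ([206.0, 161.0], 0.78, [618.3, 67.8]), ([137.0, 162.0], 0.69, [622.5, -10.1]), ([349.0, 160.0], 0.5, [610.9, 227.2])]
obj ([613.6, 226.2], [32.7, 135.9], 1.4, 5069, [603.5, 222.0, 43.8], [9.4, 49.0])
obj ([574.7, 389.2], [32.6, 59.4], 65.0, 1019, [569.6, 371.2, 32.7], [7.2, 39.7])
yel ([607.8, 71.3], [54.2, 168.7], -17.3, 934, [619.0, 67.3, 2.9], [1.8, 4.1])
yel ([610.3, 144.8], [52.8, 156.0], 21.3, 938, [615.7, 147.2, 2.9], [1.7, 4.1])
yel ([542.1, 224.7], [5.4, 6.2], 1.8, 36, [542.1, 224.5, 2.8], [1.3, 4.3])
yel ([586.4, 17.1], [101.2, 210.8], -38.5, 933, [622.4, -12.6, 3.0], [1.7, 4.2])
yel ([614.3, 205.7], [4.8, 11.9], -89.3, 52, [614.2, 206.2, 2.8], [1.7, 3.9])
red ([587.0, 211.5], [88.1, 186.3], 34.6, 3309, [605.1, 227.7, 45.7], [37.3, 49.3])
red ([625.6, -72.1], [21.1, 21.2], -57.7, 271, [625.7, -72.3, 3.4], [2.0, 4.5])
t 11.72 pos [616.6 128.3 187.6] yaw 92.5 tilt [-0.0001  0.    ] az 1.3873 after turn: tx -13.3 ty -199.1 tz 67.6 j6 -1.59
```

View pics/w5.png

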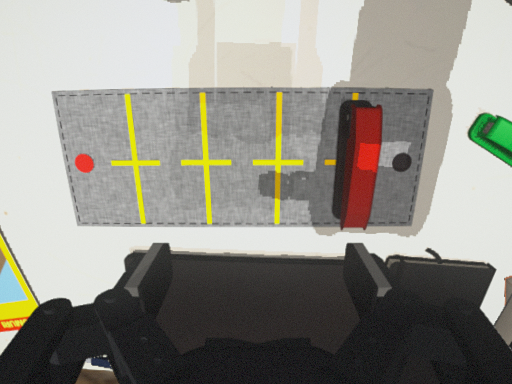

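The stapler lies on the far cross at (613.6,226.2), within about 1 mm, and the free crosses show at columns 137, 206 and 280. The charger is next.

```bash
python3 -m jog '[{"tx":0,"ty":0,"tz":0,"ax":0,"ay":0,"az":0.1735,"jaw":-1},{"tx":0,"ty":0,"tz":0,"ax":0,"ay":0,"az":0.1735,"jaw":-1},{"tx":0,"ty":0,"tz":0,"ax":0,"ay":0,"az":0.1735,"jaw":-1},{"tx":0,"ty":0,"tz":0,"ax":0,"ay":0,"az":0.1735,"jaw":-1},{"tx":0,"ty":0,"tz":0,"ax":0,"ay":0,"az":0.1735,"jaw":-1}]'|head -2
python3 -m jog '[{"tx":0,"ty":0,"tz":0,"ax":0,"ay":0,"az":0.1735,"jaw":-1},{"tx":0,"ty":0,"tz":0,"ax":0,"ay":0,"az":0.1735,"jaw":-1},{"tx":0,"ty":0,"tz":0,"ax":0,"ay":0,"az":0.1735,"jaw":-1},{"tx":-3,"ty":-50,"tz":0,"ax":0,"ay":0,"az":0,"jaw":-1},{"tx":-3,"ty":-50,"tz":20,"ax":0,"ay":0,"az":0,"jaw":-1}]'|head -2
python3 -m jog '[{"tx":-3,"ty":-50,"tz":20,"ax":0,"ay":0,"az":0,"jaw":-1},{"tx":-3,"ty":-49,"tz":20,"ax":0,"ay":0,"az":0,"jaw":-1},{"tx":-1,"ty":0,"tz":8,"ax":0,"ay":0,"az":0,"jaw":-1},{"tx":0,"ty":0,"tz":0,"ax":0,"ay":0,"az":0,"jaw":-1}]'|head -2
python3 look.py w6|head -1; python3 meas.py w6|grep obj; python3 plan.py 425.6 70.5 4 13
```

```text
time_s: 12.35
eef_pos: [616.7, 127.9, 187.5]
time_s: 12.98
eef_pos: [519.9, 99.4, 168.0]
time_s: 13.48
eef_pos: [426.5, 70.5, 119.9]
13.475 [426.48033706  70.49717234 119.88383024] [4.05568955e-04 6.23202847e-01 7.82060072e-01 3.01539849e-04] [-1.08630578e-01  2.44333067e-01  1.91135500e+00  9.10491791e-05
obj ([435.6, 215.5], [8.7, 21.7], 11.4, 321, [434.5, 215.9, 10.7], [7.9, 12.1])
obj ([577.9, 226.5], [33.8, 66.2], 2.0, 3377, [558.1, 221.6, 33.5], [8.9, 46.0])
obj ([413.6, 154.6], [16.6, 35.0], 77.1, 541, [413.8, 155.9, 7.5], [7.1, 8.6])
obj ([425.8, 72.0], [45.0, 103.1], -77.1, 6379, [424.8, 78.0, 25.2], [22.3, 26.4])
t 13.88 pos [426.   70.5 119.7] yaw 12.9 tilt [ 0.0004 -0.    ] az -0.0017 after turn: tx 0.1 ty -0.3 tz 115.7 j6 -0.33
```

```bash
python3 -m jog '[{"tx":0.5,"ty":0,"tz":45,"ax":0,"ay":0,"az":0,"jaw":-1},{"tx":0,"ty":0,"tz":45,"ax":0,"ay":0,"az":0,"jaw":-1},{"tx":0,"ty":0,"tz":25,"ax":0,"ay":0,"az":0,"jaw":-1},{"tx":0,"ty":0,"tz":0,"ax":0,"ay":0,"az":0,"jaw":1},{"tx":0,"ty":0,"tz":0,"ax":0,"ay":0,"az":0,"jaw":1}]' 60
python3 -m jog '[{"tx":0,"ty":0,"tz":0,"ax":0,"ay":0,"az":0,"jaw":1},{"tx":0,"ty":0,"tz":0,"ax":0,"ay":0,"az":0,"jaw":1},{"tx":0,"ty":0,"tz":0,"ax":0,"ay":0,"az":0,"jaw":1}]'
```

```text
time_s: 14.5
eef_pos: [426.2, 70.8, 5.5]
ee_rot: [0.001, 0.623, 0.782, 0.0]
force: [-0.3, -0.5, 0.3]
grip_width: 0.606
grip_force: 0.0
time_s: 14.88
eef_pos: [426.5, 70.8, 6.0]
ee_rot: [0.001, 0.623, 0.782, 0.001]
force: [-1.2, 0.8, 7.5]
grip_width: 0.513
grip_force: 62.3
```

```bash
python3 -m jog '[{"tx":0,"ty":0,"tz":-40,"ax":0,"ay":0,"az":0,"jaw":1},{"tx":0,"ty":0,"tz":-40,"ax":0,"ay":0,"az":-0.1735,"jaw":1},{"tx":0,"ty":0,"tz":-30,"ax":0,"ay":0,"az":-0.1735,"jaw":1},{"tx":0,"ty":0,"tz":0,"ax":0,"ay":0,"az":-0.1735,"jaw":1},{"tx":0,"ty":0,"tz":0,"ax":0,"ay":0,"az":-0.1735,"jaw":1}]'|tail -2
python3 -m jog '[{"tx":0,"ty":0,"tz":0,"ax":0,"ay":0,"az":-0.1735,"jaw":1},{"tx":0,"ty":0,"tz":0,"ax":0,"ay":0,"az":-0.1735,"jaw":1},{"tx":0,"ty":0,"tz":0,"ax":0,"ay":0,"az":-0.1735,"jaw":1},{"tx":0,"ty":0,"tz":0,"ax":0,"ay":0,"az":-0.1735,"jaw":1},{"tx":0,"ty":0,"tz":0,"ax":0,"ay":0,"az":0,"jaw":1}]'
python3 - <<'E'
from h import *
s=sense();c=capture('wrist');P=cloud(c,s);np.savez('pics/w7',P=P,col=c['color'])
from meas import blobs
for b in blobs(P,(P[...,2]>60)&(P[...,2]<160)&(P[...,0]>350)): print(b)
E
python3 plan.py 616 147.2 65 92.4
```

```text
grip_width: 0.513
grip_force: 63.5
time_s: 16.12
eef_pos: [425.5, 70.9, 115.1]
ee_rot: [0.0, -0.02, 1.0, -0.0]
force: [0.5, 0.4, -3.4]
grip_width: 0.512
grip_force: 63.4
([422.6, 71.6], [71.2, 99.8], 2.5, 21000, [414.6, 71.3, 134.2], [129.6, 151.5])
([419.6, 32.0], [1.4, 4.2], -75.4, 34, [419.7, 32.6, 158.9], [157.3, 159.9])
([416.6, 111.8], [1.3, 7.0], 87.2, 51, [416.5, 110.8, 159.2], [157.3, 159.9])
t 16.18 pos [425.5  70.9 115. ] yaw 92.2 tilt [ 0.0006 -0.0001] az -0.0032 after turn: tx -193.6 ty 68.2 tz 50.0 j6 -1.72
```

```bash
python3 -m jog '[{"tx":-48.4,"ty":17,"tz":0,"ax":0,"ay":0,"az":-0.003,"jaw":1},{"tx":-48.4,"ty":17,"tz":0,"ax":0,"ay":0,"az":0,"jaw":1},{"tx":-48.4,"ty":17,"tz":0,"ax":0,"ay":0,"az":0,"jaw":1},{"tx":-48.4,"ty":17.2,"tz":0,"ax":0,"ay":0,"az":0,"jaw":1},{"tx":0,"ty":0,"tz":30,"ax":0,"ay":0,"az":0,"jaw":1}]'|tail -2
python3 -m jog '[{"tx":0,"ty":0,"tz":30,"ax":0,"ay":0,"az":0,"jaw":1},{"tx":0,"ty":0,"tz":0,"ax":0,"ay":0,"az":0,"jaw":1}]' |tail -2
python3 look.py w8|head -1; python3 meas.py w8|grep -v red; python3 plan.py 616 147.2 8 92.4
```

```text
grip_width: 0.51
grip_force: 63.4
grip_width: 0.513
grip_force: 63.3
17.05 [614.47739197 147.56512885  52.52735704] [-2.49029488e-03 -2.12691497e-02  9.99770682e-01 -7.48452469e-05] [ 5.05965957e-02  7.23742609e-01  1.33968302e+00 -4.06072031e-06
obj ([607.4, 165.9], [120.8, 152.0], -88.7, 44932, [603.5, 163.7, 71.5], [10.8, 114.6])
yel ([552.7, 144.6], [6.1, 37.9], 1.5, 439, [556.2, 144.9, 3.0], [1.7, 4.1])
yel ([592.9, 76.9], [69.3, 166.7], -26.4, 2204, [618.0, 66.9, 2.9], [1.8, 3.9])
yel ([542.2, 224.5], [6.4, 7.5], 0.4, 122, [542.2, 224.2, 2.8], [1.7, 3.9])
yel ([579.7, 27.1], [110.5, 227.9], -42.8, 2027, [622.1, -12.7, 3.0], [1.9, 4.0])
yel ([614.4, 205.7], [6.3, 12.3], -85.6, 144, [614.5, 205.8, 2.8], [1.8, 3.8])
t 17.45 pos [616.2 147.6  55.5] yaw 92.6 tilt [0.0013 0.0001] az 0.003 after turn: tx 0.2 ty -0.4 tz 47.5 j6 -1.57
```

```bash
python3 -m jog '[{"tx":0,"ty":-0.4,"tz":25,"ax":0,"ay":0,"az":0.003,"jaw":1},{"tx":0,"ty":0,"tz":15,"ax":0,"ay":0,"az":0,"jaw":1},{"tx":0,"ty":0,"tz":5,"ax":0,"ay":0,"az":0,"jaw":1},{"tx":0,"ty":0,"tz":1,"ax":0,"ay":0,"az":0,"jaw":1},{"tx":0,"ty":0,"tz":0,"ax":0,"ay":0,"az":0,"jaw":1}]'
python3 plan.py 616 147.2 9 92.4
```

```text
time_s: 18.08
eef_pos: [616.3, 147.3, 9.1]
ee_rot: [0.001, -0.021, 1.0, 0.0]
force: [-0.7, 0.5, -1.4]
grip_width: 0.516
grip_force: 63.4
t 18.07 pos [616.3 147.3   9.1] yaw 92.4 tilt [0.001  0.0001] az 0.0003 after turn: tx 0.3 ty -0.0 tz 0.1 j6 -1.56
```

```bash
python3 -m jog '[{"tx":0.3,"ty":0,"tz":0.6,"ax":0,"ay":0,"az":0,"jaw":1},{"tx":0,"ty":0,"tz":0,"ax":0,"ay":0,"az":0,"jaw":-0.5},{"tx":0,"ty":0,"tz":0,"ax":0,"ay":0,"az":0,"jaw":-0.6},{"tx":0,"ty":0,"tz":-10,"ax":0,"ay":0,"az":0,"jaw":-0.6},{"tx":0,"ty":0,"tz":-30,"ax":0,"ay":0,"az":0,"jaw":-0.6}]'
python3 -m jog '[{"tx":0,"ty":0,"tz":-50,"ax":0,"ay":0,"az":0,"jaw":-1},{"tx":0,"ty":0,"tz":-50,"ax":0,"ay":0,"az":0,"jaw":-1},{"tx":0,"ty":0,"tz":-40,"ax":0,"ay":0,"az":0,"jaw":-1},{"tx":0,"ty":0,"tz":0,"ax":0,"ay":0,"az":0,"jaw":-1},{"tx":0,"ty":0,"tz":0,"ax":0,"ay":0,"az":0,"jaw":-1}]'|head -2
python3 look.py w9|head -1; python3 meas.py w9; python3 plan.py 427.1 236.8 120 22.7
```

```text
time_s: 18.7
eef_pos: [614.9, 147.1, 47.7]
ee_rot: [-0.001, -0.021, 1.0, -0.0]
force: [0.9, 0.1, 0.4]
grip_width: 0.795
grip_force: 0.0
time_s: 19.32
eef_pos: [615.3, 147.2, 187.5]
19.325 [615.27201343 147.16602788 187.5233148 ] [-4.56975113e-04 -2.10878603e-02  9.99777522e-01 -1.25138281e-05] [ 4.98890291e-02  5.85392008e-01  1.20406494e+00  1.33193909e-06
obj ([436.4, 383.9], [9.3, 21.5], 69.0, 140, [438.5, 386.4, 10.4], [7.6, 11.7])
obj ([613.6, 225.7], [32.5, 136.5], 1.1, 4771, [603.1, 222.9, 44.1], [9.4, 49.1])
obj ([615.7, 148.0], [45.2, 104.1], 2.5, 4222, [610.8, 147.8, 28.1], [25.1, 29.4])
obj ([584.8, 403.8], [29.3, 97.7], 58.2, 1742, [572.9, 381.2, 36.6], [7.3, 42.2])
yel ([579.9, 27.3], [109.3, 227.1], -42.9, 933, [622.5, -12.7, 3.0], [1.8, 4.2])
yel ([600.6, 75.7], [70.6, 178.3], -24.3, 934, [618.9, 67.1, 2.9], [1.7, 4.1])
yel ([549.0, 144.5], [6.3, 30.2], 2.3, 129, [552.7, 144.3, 2.8], [1.6, 4.3])
yel ([539.9, 185.9], [7.4, 83.0], 86.7, 44, [541.8, 224.2, 2.5], [1.4, 9.2])
yel ([615.5, 122.3], [5.1, 10.6], -19.7, 27, [617.1, 121.9, 2.6], [1.9, 23.2])
yel ([614.3, 205.4], [6.1, 12.4], -86.9, 66, [614.1, 205.0, 3.0], [1.8, 3.9])
yel ([678.6, 150.0], [4.7, 23.7], 2.5, 55, [683.9, 150.3, 2.9], [2.0, 26.5])
red ([592.0, 218.1], [75.7, 171.4], 27.8, 3219, [604.5, 227.6, 45.9], [38.1, 49.3])
red ([586.7, 32.6], [21.1, 246.8], -69.7, 264, [625.5, -72.4, 3.4], [2.3, 4.5])
t 19.73 pos [615.5 147.2 187.6] yaw 92.4 tilt [-0.0006 -0.    ] az 1.2168 after turn: tx 155.4 ty -139.3 tz 67.6 j6 -1.56
```

The charger is on its cross at (615.7,148.0), 2.5°. The eraser is next.

```bash
python3 -m jog '[{"tx":0,"ty":0,"tz":0,"ax":0,"ay":0,"az":0.174,"jaw":-1},{"tx":0,"ty":0,"tz":0,"ax":0,"ay":0,"az":0.174,"jaw":-1},{"tx":0,"ty":0,"tz":0,"ax":0,"ay":0,"az":0.174,"jaw":-1},{"tx":0,"ty":0,"tz":0,"ax":0,"ay":0,"az":0.174,"jaw":-1},{"tx":0,"ty":0,"tz":0,"ax":0,"ay":0,"az":0.174,"jaw":-1}]'|head -1
python3 -m jog '[{"tx":0,"ty":0,"tz":0,"ax":0,"ay":0,"az":0.174,"jaw":-1},{"tx":0,"ty":0,"tz":0,"ax":0,"ay":0,"az":0.173,"jaw":-1},{"tx":39,"ty":-35,"tz":10,"ax":0,"ay":0,"az":0,"jaw":-1},{"tx":39,"ty":-35,"tz":15,"ax":0,"ay":0,"az":0,"jaw":-1},{"tx":39,"ty":-35,"tz":20,"ax":0,"ay":0,"az":0,"jaw":-1}]'|head -1
python3 -m jog '[{"tx":38.4,"ty":-34.3,"tz":22,"ax":0,"ay":0,"az":0,"jaw":-1},{"tx":0,"ty":0,"tz":0,"ax":0,"ay":0,"az":0,"jaw":-1},{"tx":0,"ty":0,"tz":0,"ax":0,"ay":0,"az":0,"jaw":-1}]'|head -2
python3 look.py w10|head -1; python3 meas.py w10|grep obj; python3 plan.py 427.1 236.6 4 22.7
```

```text
time_s: 20.35
time_s: 20.98
time_s: 21.35
eef_pos: [428.0, 236.9, 121.5]
21.35 [428.02091568 236.87584342 121.54023302] [5.58937159e-04 5.54130914e-01 8.32429187e-01 5.16713485e-04] [ 2.65517386e-01  3.55004757e-01  1.75010895e+00 -1.88506635e-04
obj ([432.7, 384.7], [15.4, 26.0], 67.6, 679, [432.5, 383.7, 11.1], [9.5, 12.3])
obj ([574.4, 390.7], [33.1, 64.3], 66.0, 2356, [565.0, 377.2, 32.1], [7.2, 40.0])
obj ([427.3, 237.0], [21.4, 51.7], -66.7, 1381, [426.8, 239.2, 11.7], [10.1, 12.9])
obj ([614.0, 230.8], [30.5, 137.1], 2.6, 5575, [597.9, 234.8, 43.2], [9.5, 49.0])
obj ([413.4, 155.0], [16.3, 34.4], 78.0, 347, [412.9, 154.8, 7.6], [7.0, 8.4])
obj ([568.0, 142.7], [11.0, 35.5], -88.0, 553, [564.6, 142.9, 23.7], [9.1, 28.7])
t 21.75 pos [427.5 236.7 121. ] yaw 22.7 tilt [0.0002 0.0001] az -0.0007 after turn: tx 0.1 ty -0.4 tz 117.0 j6 -0.13
```

```bash
python3 -m jog '[{"tx":0,"ty":0,"tz":45,"ax":0,"ay":0,"az":-0.008,"jaw":-1},{"tx":0,"ty":0,"tz":45,"ax":0,"ay":0,"az":0,"jaw":-1},{"tx":0,"ty":0,"tz":26,"ax":0,"ay":0,"az":0,"jaw":-0.5},{"tx":0,"ty":0,"tz":0,"ax":0,"ay":0,"az":0,"jaw":1},{"tx":0,"ty":0,"tz":0,"ax":0,"ay":0,"az":0,"jaw":1}]' 30
python3 -m jog '[{"tx":0,"ty":0,"tz":0,"ax":0,"ay":0,"az":0,"jaw":1},{"tx":0,"ty":0,"tz":0,"ax":0,"ay":0,"az":0,"jaw":1},{"tx":0,"ty":0,"tz":0,"ax":0,"ay":0,"az":0,"jaw":1}]'
```

```text
time_s: 22.38
eef_pos: [427.9, 237.0, 6.1]
ee_rot: [0.001, 0.551, 0.835, 0.001]
force: [-0.7, 0.3, -0.6]
grip_width: 0.376
grip_force: 0.0
time_s: 22.75
eef_pos: [428.0, 237.1, 6.4]
ee_rot: [0.001, 0.551, 0.835, 0.001]
force: [-1.1, -0.2, 7.6]
grip_width: 0.231
grip_force: 30.9
```

```bash
python3 -m jog '[{"tx":0,"ty":0,"tz":-40,"ax":0,"ay":0,"az":0,"jaw":1},{"tx":0,"ty":0,"tz":-40,"ax":0,"ay":0,"az":-0.173,"jaw":1},{"tx":0,"ty":0,"tz":-30,"ax":0,"ay":0,"az":-0.173,"jaw":1},{"tx":0,"ty":0,"tz":0,"ax":0,"ay":0,"az":-0.173,"jaw":1},{"tx":0,"ty":0,"tz":0,"ax":0,"ay":0,"az":-0.173,"jaw":1}]'|tail -2
python3 -m jog '[{"tx":0,"ty":0,"tz":0,"ax":0,"ay":0,"az":-0.173,"jaw":1},{"tx":0,"ty":0,"tz":0,"ax":0,"ay":0,"az":-0.173,"jaw":1},{"tx":0,"ty":0,"tz":0,"ax":0,"ay":0,"az":-0.173,"jaw":1},{"tx":0,"ty":0,"tz":0,"ax":0,"ay":0,"az":0,"jaw":1}]'
python3 look.py w11|sed -n '1p;3p'; python3 plan.py 619.2 67.3 50 92.4
python3 - <<'E'
from h import *
from meas import blobs
P=np.load('pics/w11.npz')['P']
for b in blobs(P,(P[...,2]>100)&(P[...,2]<127)&(P[...,0]>350)&(abs(P[...,1]-237)<14)): print(b)
E
```

```text
grip_width: 0.232
grip_force: 30.2
time_s: 23.88
eef_pos: [427.2, 236.9, 115.5]
ee_rot: [0.0, -0.021, 1.0, 0.0]
force: [0.2, 0.3, -0.1]
grip_width: 0.224
grip_force: 30.2
23.875 [427.2392707  236.87918884 115.54081042] [ 4.45823147e-04 -2.13644129e-02  9.99771649e-01  1.10039363e-04] [ 2.65870531e-01  3.62431408e-01  1.75783328e+00 -2.71350767e-06
sharpener [([416.0, 194.0], 0.96, [432.4, 382.0])]
t 24.27 pos [427.2 236.8 115. ] yaw 92.5 tilt [0.0001 0.    ] az 0.0015 after turn: tx -184.8 ty -177.4 tz 65.0 j6 -1.35
([427.1, 237.7], [27.8, 52.2], 3.4, 3893, [421.0, 237.6, 120.6], [117.2, 122.1])
```

View pics/w11.png

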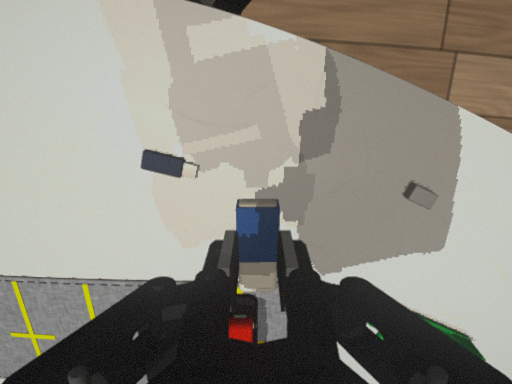

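The eraser is held straight at (258,240), with the stick at (168,163) undisturbed and the sharpener at (421,196).

```bash
python3 -m jog '[{"tx":-37,"ty":-35.5,"tz":0,"ax":0,"ay":0,"az":0,"jaw":1},{"tx":-37,"ty":-35.5,"tz":0,"ax":0,"ay":0,"az":0,"jaw":1},{"tx":-37,"ty":-35.5,"tz":0,"ax":0,"ay":0,"az":0,"jaw":1},{"tx":-37,"ty":-35.5,"tz":0,"ax":0,"ay":0,"az":0,"jaw":1},{"tx":-37,"ty":-35.5,"tz":0,"ax":0,"ay":0,"az":0,"jaw":1}]'|head -2
python3 -m jog '[{"tx":0,"ty":0,"tz":40,"ax":0,"ay":0,"az":0,"jaw":1},{"tx":0,"ty":0,"tz":35,"ax":0,"ay":0,"az":0,"jaw":1},{"tx":0,"ty":0,"tz":10,"ax":0,"ay":0,"az":0,"jaw":1},{"tx":0,"ty":0,"tz":0,"ax":0,"ay":0,"az":0,"jaw":1},{"tx":0,"ty":0,"tz":0,"ax":0,"ay":0,"az":0,"jaw":1}]'
python3 look.py w12|sed -n '1p'; python3 meas.py w12|grep -v red; python3 plan.py 619.2 67.3 9.4 92.4
```

```text
time_s: 24.9
eef_pos: [620.9, 66.4, 114.9]
time_s: 25.52
eef_pos: [620.7, 67.7, 31.7]
ee_rot: [0.001, -0.022, 1.0, -0.0]
force: [0.2, -0.1, -1.2]
grip_width: 0.228
grip_force: 30.2
25.525 [620.70686734  67.73526695  31.65024253] [ 1.35223190e-03 -2.21290039e-02  9.99754199e-01 -1.38746179e-04] [-7.86578759e-02  7.33437434e-01  1.38542334e+00 -4.65425888e-06
obj ([616.5, 221.1], [22.2, 132.2], 2.8, 5612, [637.8, 217.6, 10.3], [8.1, 37.8])
obj ([616.1, 87.0], [102.4, 164.8], -88.3, 51318, [609.2, 84.3, 87.0], [25.7, 117.7])
yel ([591.2, -2.9], [68.1, 157.4], -29.0, 2553, [620.3, -13.1, 2.9], [1.9, 3.9])
yel ([571.2, 65.6], [6.0, 64.8], 2.3, 1106, [572.4, 65.5, 2.9], [1.8, 3.9])
yel ([551.6, 106.8], [22.3, 84.3], 87.8, 425, [553.1, 144.6, 2.7], [1.6, 4.1])
yel ([614.0, 205.2], [6.4, 13.7], -87.8, 149, [614.2, 205.4, 2.6], [1.7, 3.5])
yel ([620.5, 47.1], [5.9, 15.1], -86.2, 200, [620.6, 47.2, 2.9], [1.9, 3.8])
yel ([580.2, 80.7], [13.3, 87.4], 12.0, 187, [618.9, 88.8, 2.8], [1.8, 4.0])
yel ([617.4, 123.1], [7.3, 7.5], 13.1, 107, [617.6, 123.2, 2.7], [1.7, 3.8])
yel ([670.5, 69.9], [5.6, 49.8], 2.2, 224, [683.0, 70.1, 2.8], [1.9, 3.6])
t 25.93 pos [619.9  67.7  30.2] yaw 92.5 tilt [ 0.0003 -0.    ] az 0.0024 after turn: tx 0.7 ty -0.4 tz 20.8 j6 -1.69
```

```bash
python3 -m jog '[{"tx":0.2,"ty":-0.3,"tz":15,"ax":0,"ay":0,"az":0.002,"jaw":1},{"tx":0,"ty":0,"tz":5,"ax":0,"ay":0,"az":0,"jaw":1},{"tx":0,"ty":0,"tz":0.8,"ax":0,"ay":0,"az":0,"jaw":1},{"tx":0,"ty":0,"tz":0,"ax":0,"ay":0,"az":0,"jaw":1},{"tx":0,"ty":0,"tz":0,"ax":0,"ay":0,"az":0,"jaw":1}]'
python3 -m jog '[{"tx":0,"ty":0,"tz":0,"ax":0,"ay":0,"az":0,"jaw":0.1},{"tx":0,"ty":0,"tz":0,"ax":0,"ay":0,"az":0,"jaw":0},{"tx":0,"ty":0,"tz":-2,"ax":0,"ay":0,"az":0,"jaw":0},{"tx":0,"ty":0,"tz":-10,"ax":0,"ay":0,"az":0,"jaw":-0.3},{"tx":0,"ty":0,"tz":-40,"ax":0,"ay":0,"az":0,"jaw":-0.3}]'
python3 -m jog '[{"tx":0,"ty":0,"tz":-50,"ax":0,"ay":0,"az":0,"jaw":-1},{"tx":0,"ty":0,"tz":-50,"ax":0,"ay":0,"az":0,"jaw":-1},{"tx":0,"ty":0,"tz":-20,"ax":0,"ay":0,"az":0,"jaw":-1},{"tx":0,"ty":0,"tz":0,"ax":0,"ay":0,"az":0,"jaw":-1},{"tx":0,"ty":0,"tz":0,"ax":0,"ay":0,"az":0,"jaw":-1}]'|head -2
python3 look.py w13|head -1; python3 meas.py w13|grep obj; python3 plan.py 432.7 384.2 110 -22.4;python3 plan.py 432.7 384.2 110 67.6
```

```text
time_s: 26.55
eef_pos: [619.1, 67.4, 9.4]
ee_rot: [-0.001, -0.021, 1.0, -0.0]
force: [-5.0, -0.4, 10.0]
grip_width: 0.234
grip_force: 31.2
time_s: 27.18
eef_pos: [618.5, 67.4, 60.5]
ee_rot: [-0.002, -0.021, 1.0, 0.0]
force: [0.5, -0.6, 0.6]
grip_width: 0.648
grip_force: 0.0
time_s: 27.8
eef_pos: [619.1, 67.4, 180.0]
27.8 [619.14607537  67.38701832 180.04507386] [-9.33910077e-04 -2.10488295e-02  9.99778007e-01  1.04846332e-04] [-7.94362066e-02  5.69444586e-01  1.24993143e+00  2.19234318e-05
obj ([614.0, 225.7], [33.0, 136.3], 1.6, 6036, [604.3, 220.5, 42.4], [9.2, 48.9])
obj ([615.5, 147.6], [44.8, 105.0], 2.2, 4567, [609.9, 145.1, 27.9], [19.9, 29.2])
obj ([618.9, 67.8], [20.8, 51.2], 3.0, 964, [617.0, 67.8, 14.7], [12.8, 15.9])
t 28.2 pos [619.6  67.4 180.9] yaw 92.4 tilt [-0.0004  0.    ] az 2.0039 after turn: tx 221.7 ty -293.5 tz 70.9 j6 -1.69
t 28.2 pos [619.6  67.4 180.9] yaw 92.4 tilt [-0.0004  0.    ] az 0.4331 after turn: tx 293.5 ty 221.7 tz 70.9 j6 -1.69
```

The eraser is on its cross at (618.9,67.8). The sharpener is last.

```bash
python3 -m jog '[{"tx":0,"ty":0,"tz":0,"ax":0,"ay":0,"az":-0.1625,"jaw":-1},{"tx":0,"ty":0,"tz":0,"ax":0,"ay":0,"az":-0.1625,"jaw":-1},{"tx":0,"ty":0,"tz":0,"ax":0,"ay":0,"az":-0.1625,"jaw":-1},{"tx":0,"ty":0,"tz":0,"ax":0,"ay":0,"az":-0.1625,"jaw":-1},{"tx":0,"ty":0,"tz":0,"ax":0,"ay":0,"az":-0.1625,"jaw":-1}]'|head -1
python3 -m jog '[{"tx":0,"ty":0,"tz":0,"ax":0,"ay":0,"az":-0.1625,"jaw":-1},{"tx":0,"ty":0,"tz":0,"ax":0,"ay":0,"az":-0.1625,"jaw":-1},{"tx":-31.7,"ty":42,"tz":0,"ax":0,"ay":0,"az":0,"jaw":-1},{"tx":-31.7,"ty":42,"tz":0,"ax":0,"ay":0,"az":0,"jaw":-1},{"tx":-31.7,"ty":42,"tz":0,"ax":0,"ay":0,"az":0,"jaw":-1}]'|head -2
python3 -m jog '[{"tx":-31.7,"ty":42,"tz":10,"ax":0,"ay":0,"az":0,"jaw":-1},{"tx":-31.7,"ty":42,"tz":15,"ax":0,"ay":0,"az":0,"jaw":-1},{"tx":-31.7,"ty":42,"tz":20,"ax":0,"ay":0,"az":0,"jaw":-1},{"tx":-31.7,"ty":41.5,"tz":25,"ax":0,"ay":0,"az":0,"jaw":-1},{"tx":0,"ty":0,"tz":0,"ax":0,"ay":0,"az":0,"jaw":-1}]'|head -2
python3 -m jog '[{"tx":0,"ty":0,"tz":0,"ax":0,"ay":0,"az":0,"jaw":-1}]'|head -2
python3 look.py w14|sed -n '1,2p'; python3 meas.py w14|grep obj; python3 plan.py 432.7 384.2 4 157.6
```

```text
time_s: 28.82
time_s: 29.45
eef_pos: [538.5, 204.6, 181.2]
time_s: 30.08
eef_pos: [430.1, 386.3, 109.3]
time_s: 30.2
eef_pos: [433.3, 384.2, 111.5]
30.2 [433.29377054 384.2415838  111.49133123] [ 2.65684653e-04 -5.56288405e-01  8.30989243e-01 -1.32809420e-04] [ 5.23377979e-01  5.44632537e-01  1.48172054e+00 -2.55857770e-04
  1.11469174e+00 -2.22713100e+00]
obj ([576.6, 227.6], [32.8, 63.5], 2.6, 2774, [555.9, 233.6, 20.1], [8.9, 43.9])
obj ([432.6, 384.8], [14.5, 24.7], 68.1, 515, [432.3, 384.1, 11.1], [9.7, 12.3])
obj ([576.0, 393.1], [32.2, 68.6], 64.9, 2891, [570.0, 385.2, 37.6], [7.3, 43.0])
t 30.6 pos [433.2 384.1 111.4] yaw 157.5 tilt [0.0003 0.0002] az -0.0009 after turn: tx 0.1 ty 0.5 tz 107.4 j6 -2.23
```

View pics/w14.png

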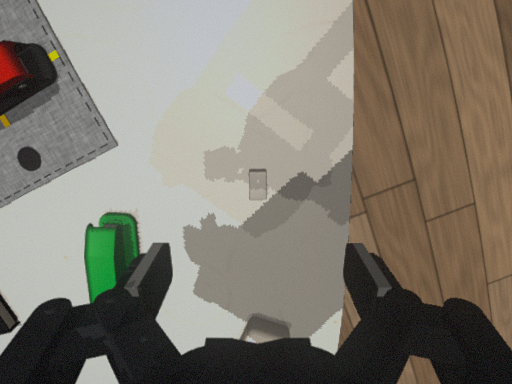

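The sharpener at (258,184) is centred and aligned between the fingers. I go down and grip.

```bash
python3 -m jog '[{"tx":0.2,"ty":0.4,"tz":45,"ax":0,"ay":0,"az":-0.008,"jaw":-0.5},{"tx":0,"ty":0,"tz":45,"ax":0,"ay":0,"az":0,"jaw":-0.5},{"tx":0,"ty":0,"tz":17,"ax":0,"ay":0,"az":0,"jaw":-0.2},{"tx":0,"ty":0,"tz":0,"ax":0,"ay":0,"az":0,"jaw":1},{"tx":0,"ty":0,"tz":0,"ax":0,"ay":0,"az":0,"jaw":1}]' 30
python3 -m jog '[{"tx":0,"ty":0,"tz":0,"ax":0,"ay":0,"az":0,"jaw":1},{"tx":0,"ty":0,"tz":0,"ax":0,"ay":0,"az":0,"jaw":1},{"tx":0,"ty":0,"tz":0,"ax":0,"ay":0,"az":0,"jaw":1}]'
```

```text
time_s: 31.22
eef_pos: [433.4, 384.9, 5.9]
ee_rot: [0.001, -0.56, 0.829, -0.0]
force: [0.4, 0.5, 0.3]
grip_width: 0.181
grip_force: 0.1
time_s: 31.6
eef_pos: [433.4, 385.0, 6.0]
ee_rot: [0.002, -0.56, 0.829, -0.0]
force: [-0.1, -0.8, 7.0]
grip_width: 0.162
grip_force: 32.6
```

```bash
python3 -m jog '[{"tx":0,"ty":0,"tz":-40,"ax":0,"ay":0,"az":0,"jaw":1},{"tx":0,"ty":0,"tz":-50,"ax":0,"ay":0,"az":0.164,"jaw":1},{"tx":0,"ty":0,"tz":-40,"ax":0,"ay":0,"az":0.164,"jaw":1},{"tx":0,"ty":0,"tz":0,"ax":0,"ay":0,"az":0.164,"jaw":1},{"tx":0,"ty":0,"tz":0,"ax":0,"ay":0,"az":0.164,"jaw":1}]'|tail -2
python3 -m jog '[{"tx":0,"ty":0,"tz":0,"ax":0,"ay":0,"az":0.164,"jaw":1},{"tx":0,"ty":0,"tz":0,"ax":0,"ay":0,"az":0.164,"jaw":1},{"tx":0,"ty":0,"tz":0,"ax":0,"ay":0,"az":0.164,"jaw":1},{"tx":0,"ty":0,"tz":0,"ax":0,"ay":0,"az":0,"jaw":1}]'
python3 plan.py 622.5 -12.7 50 92.4
```

```text
grip_width: 0.161
grip_force: 31.8
time_s: 32.72
eef_pos: [432.5, 384.4, 134.8]
ee_rot: [0.0, -0.021, 1.0, 0.0]
force: [0.0, 0.5, 0.9]
grip_width: 0.159
grip_force: 31.8
t 32.73 pos [432.5 384.4 134.8] yaw 92.4 tilt [0.0008 0.0005] az -0.0007 after turn: tx -173.2 ty -404.7 tz 84.8 j6 -1.09
```

```bash
python3 -m jog '[{"tx":-21.6,"ty":-50.6,"tz":0,"ax":0,"ay":0,"az":0,"jaw":1},{"tx":-21.6,"ty":-50.6,"tz":0,"ax":0,"ay":0,"az":0,"jaw":1},{"tx":-21.6,"ty":-50.6,"tz":0,"ax":0,"ay":0,"az":0,"jaw":1},{"tx":-21.6,"ty":-50.6,"tz":0,"ax":0,"ay":0,"az":0,"jaw":1},{"tx":-21.6,"ty":-50.6,"tz":0,"ax":0,"ay":0,"az":0,"jaw":1}]'|head -2
python3 -m jog '[{"tx":-21.6,"ty":-50.6,"tz":0,"ax":0,"ay":0,"az":0,"jaw":1},{"tx":-21.6,"ty":-50.6,"tz":0,"ax":0,"ay":0,"az":0,"jaw":1},{"tx":-22,"ty":-50.5,"tz":0,"ax":0,"ay":0,"az":0,"jaw":1},{"tx":0,"ty":0,"tz":40,"ax":0,"ay":0,"az":0,"jaw":1},{"tx":0,"ty":0,"tz":45,"ax":0,"ay":0,"az":0,"jaw":1}]'|head -2
python3 -m jog '[{"tx":0,"ty":0,"tz":20,"ax":0,"ay":0,"az":0,"jaw":1},{"tx":0,"ty":0,"tz":0,"ax":0,"ay":0,"az":0,"jaw":1},{"tx":0,"ty":0,"tz":0,"ax":0,"ay":0,"az":0,"jaw":1}]'
python3 look.py w15|sed -n '1,2p'; python3 meas.py w15|grep yel; python3 plan.py 622.5 -12.7 9 92.4
python3 - <<'E'
from h import *
from meas import blobs
P=np.load('pics/w15.npz')['P']
for b in blobs(P,(P[...,2]>22)&(P[...,2]<38)&(abs(P[...,0]-622)<40)&(abs(P[...,1]+13)<9)): print(b)
E
```

```text
time_s: 33.35
eef_pos: [551.0, 134.2, 134.7]
time_s: 33.98
eef_pos: [622.1, -14.0, 48.9]
time_s: 34.35
eef_pos: [622.3, -13.2, 30.7]
ee_rot: [0.001, -0.021, 1.0, -0.0]
force: [0.6, 0.3, -0.0]
grip_width: 0.165
grip_force: 31.8
34.35 [622.33369686 -13.22344847  30.66266179] [ 1.09868051e-03 -2.06661184e-02  9.99785794e-01 -2.66492944e-04] [-2.09176791e-01  7.31457427e-01  1.39232974e+00 -2.15980675e-05
  1.01554448e+00 -1.82129696e+00]
yel ([579.6, -14.3], [6.2, 78.2], 2.2, 1248, [579.1, -14.2, 2.9], [1.9, 4.0])
yel ([569.4, 65.4], [6.8, 48.9], 2.9, 848, [567.8, 65.3, 2.7], [1.7, 3.7])
yel ([623.9, -30.9], [6.4, 19.3], -87.4, 268, [623.9, -31.1, 2.8], [1.8, 3.8])
yel ([582.7, 0.0], [18.7, 88.1], 8.4, 268, [622.3, 5.8, 2.8], [1.8, 3.8])
yel ([586.5, 16.1], [16.9, 110.4], 43.4, 257, [620.5, 48.7, 2.7], [1.8, 3.7])
yel ([582.9, 38.2], [8.8, 136.7], 55.5, 117, [618.7, 90.5, 2.7], [1.8, 3.8])
yel ([582.0, 55.1], [8.6, 163.6], 62.6, 113, [617.3, 123.7, 2.7], [1.7, 3.8])
yel ([603.1, 32.2], [12.3, 157.1], 32.9, 191, [660.0, 69.1, 2.8], [1.9, 3.8])
yel ([619.4, -12.3], [6.0, 157.9], 2.1, 475, [675.5, -10.4, 2.8], [1.9, 3.7])
yel ([678.5, 142.1], [6.4, 36.1], 38.4, 57, [687.9, 149.3, 2.8], [1.6, 7.5])
t 34.75 pos [621.7 -13.1  29.5] yaw 92.3 tilt [ 0.0004 -0.0001] az -0.0019 after turn: tx -0.9 ty 0.4 tz 20.5 j6 -1.82
([620.8, -12.7], [18.0, 25.0], 1.6, 1409, [617.4, -12.5, 35.6], [28.0, 36.6])
```

View pics/w15.png

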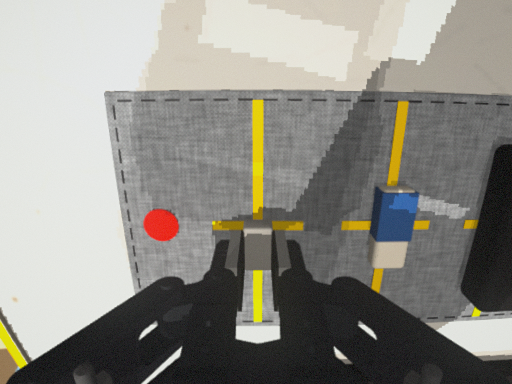

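The sharpener is held over the cross next to the red dot (161,224). I shift it about 2 mm, lower it and release.

```bash
python3 -m jog '[{"tx":-2,"ty":0.4,"tz":14,"ax":0,"ay":0,"az":-0.002,"jaw":1},{"tx":0,"ty":0,"tz":5.5,"ax":0,"ay":0,"az":0,"jaw":1},{"tx":0,"ty":0,"tz":1,"ax":0,"ay":0,"az":0,"jaw":1},{"tx":0,"ty":0,"tz":0,"ax":0,"ay":0,"az":0,"jaw":1},{"tx":0,"ty":0,"tz":0,"ax":0,"ay":0,"az":0,"jaw":1}]'
python3 -m jog '[{"tx":0,"ty":0,"tz":0,"ax":0,"ay":0,"az":0,"jaw":0.3},{"tx":0,"ty":0,"tz":0,"ax":0,"ay":0,"az":0,"jaw":0},{"tx":0,"ty":0,"tz":-2,"ax":0,"ay":0,"az":0,"jaw":0},{"tx":0,"ty":0,"tz":-10,"ax":0,"ay":0,"az":0,"jaw":-0.2},{"tx":0,"ty":0,"tz":-40,"ax":0,"ay":0,"az":0,"jaw":-0.2}]'
python3 -m jog '[{"tx":0,"ty":30,"tz":-50,"ax":0,"ay":0,"az":0,"jaw":-1},{"tx":0,"ty":30,"tz":-50,"ax":0,"ay":0,"az":0,"jaw":-1},{"tx":0,"ty":30,"tz":-20,"ax":0,"ay":0,"az":0,"jaw":-1},{"tx":0,"ty":0,"tz":0,"ax":0,"ay":0,"az":0,"jaw":-1},{"tx":0,"ty":0,"tz":0,"ax":0,"ay":0,"az":0,"jaw":-1}]'|head -2
python3 look.py w16; python3 meas.py w16|egrep 'obj|red'
```

```text
time_s: 35.38
eef_pos: [623.2, -12.5, 9.0]
ee_rot: [-0.001, -0.021, 1.0, 0.0]
force: [-4.7, 1.0, 10.1]
grip_width: 0.157
grip_force: 32.8
time_s: 36.0
eef_pos: [622.5, -12.5, 60.0]
ee_rot: [-0.002, -0.021, 1.0, 0.0]
force: [0.6, 0.3, -0.2]
grip_width: 0.601
grip_force: 0.0
time_s: 36.62
eef_pos: [619.5, 76.7, 180.1]
36.625 [619.49163483  76.69605416 180.0837229 ] [-5.89963359e-04 -2.07499241e-02  9.99784515e-01 -1.24275238e-04] [-6.40844755e-02  5.72222416e-01  1.24529714e+00 -3.58388563e-04
  1.32522774e+00 -1.67629631e+00]
sharpener [([174.0, 162.0], 0.57, [620.6, -13.1])]
eraser []
charger [([321.0, 163.0], 0.7, [615.6, 146.5])]
stapler [([396.0, 163.0], 0.78, [611.6, 229.3])]
red_dot [([119.0, 166.0], 0.78, [627.9, -75.2])]
usb_stick [([174.0, 159.0], 0.72, [618.2, -13.3])]
mark_a [([246.0, 164.0], 0.92, [619.5, 65.5]), ([176.0, 163.0], 0.89, [621.8, -10.8])]
obj ([613.9, 226.3], [32.2, 137.0], 1.7, 5972, [604.3, 220.6, 42.6], [9.2, 48.9])
obj ([615.7, 147.6], [44.7, 105.1], 2.3, 4542, [610.1, 145.2, 27.9], [21.4, 29.2])
obj ([619.5, 67.6], [20.6, 52.2], 2.5, 965, [617.1, 68.0, 14.6], [12.8, 16.0])
obj ([622.4, -11.8], [14.9, 25.8], 2.8, 360, [621.5, -10.9, 14.1], [9.1, 15.4])
red ([608.1, 158.5], [129.3, 176.8], 86.5, 3597, [605.4, 226.9, 45.4], [34.3, 49.3])
red ([589.3, -1.7], [21.2, 182.0], -62.7, 293, [625.6, -72.2, 3.4], [2.3, 4.5])
```

View pics/w16.png

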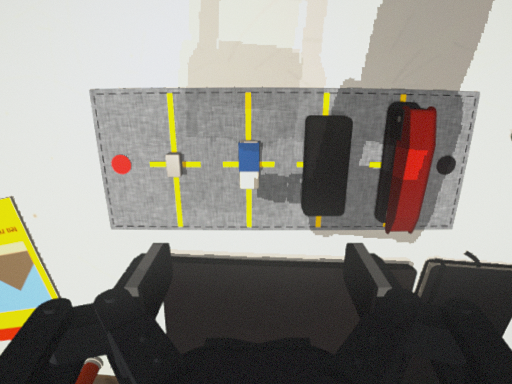

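The row shows the sharpener (174,164), eraser (249,165), charger (326,165) and stapler (405,168), counted from the red dot (121,163). Each is centred on its cross to within about 1 mm, and the arm is clear.

```bash
python3 -c "
from rig import finish_job
print(finish_job())"
```

```text
the job is handed in; nothing more can be done
None
```

The job is handed in: sharpener, eraser, power brick and stapler lie flat in that order from the red dot, each within about 1–1.5 mm of its cross centre and along the long bar, with the memory stick not touched and the job handed in at about 37 s of the 99 s allowed.

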